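Ready a belt drive: spacer on, lid held up

ROBOT

A 7-joint arm with a two-finger parallel gripper is mounted at the origin on the work surface. World frame = base frame: x ahead of the robot, y to its left, z up, the work surface at z = 0. Lengths are in mm, angles in rad, forces in N, time in s.
With the tool pointing down it reaches from about 400 to 900 mm from the base axis. Payload 5.6 kg.
Tool frame: the origin (TCP) lies midway between the tips of the shut fingers; the grasp point (between the pads) lies 19 mm behind it; x points along the fingers, y is the direction in which the jaws open and shut, and the axes are right-handed (so a half turn about x gives the same grasp; the last joint's range is limited). The gripper opens to 92 mm and grips with 3 to 60 N. Pads are 20 mm wide; open, the fingers measure 128 mm over their backs; the gripper's body (75 mm by 189 mm) begins 69 mm behind the grasp point.
Start: joints at [-1.25, 0.468, -0.012, 1.603, 0.006, 1.071, -0.056], TCP at [231.329, 607.45, 214.592] pointing down, gripper open.
Joint ranges: [-2.53, 2.53], [-0.31, 2.02], [-1.57, 1.55], [0.28, 2.44], [-1.29, 4.43], [0.15, 1.84], [-2.92, 2.92]. Speed limits (rad/s): [2.57, 2.57, 3.14, 3.14, 3.14, 3.14, 3.14].

INTERFACE

Orientations are given as a rotation vector (axis times angle).
In Python, from cell import robot, grip, kin, viewer gives the robot as it stands. Calls block until the motion is done:
- robot.movep(position, orientation): joint-space move of the TCP to a pose.
- robot.servo_line(position, feed=150, rotation=None): straight line of the TCP; rotation=None keeps the orientation; feed is the mean speed in mm/s.
- robot.goto_joints(angles): joint-space move.
- grip(opening, newtons=None): opening from 0.0 (shut) to 1.0 (fully open); newtons is the grip in N (None keeps the last); returns when the fingers have stopped.
- robot.hold(seconds).
- kin.ik(position, orientation): joint angles nearest the present ones, or None.
- robot.observe(): the state.
- viewer.read_camera(name): name is "side" or "top"; returns the picture (400x640x3 uint8, red, green, blue); there is no depth.
- viewer.camera_info(name): a dict with "camera_matrix" (3x3 intrinsics, pixels), "R" (3x3) and "t" (3): a world point X has camera coordinates R X + t. Camera axes: x right, y down, z forward; pixel columns grow to the right and rows downward; lengths in mm; the calibration is good to about 2 mm. A picture is of the moment at which its call begins. camera_info takes no time and is no camera call.
A pose or a line that the arm cannot do raises robot.IKError and nothing moves.
- robot.job_done(): hands the job in, once; it reports no verdict.
Trained networks look in the newest picture that a camera, given by its name, has taken for a name from the list of things; names that differ only in an ending like _2 or _b are one class to them, and where a whole thing is asked for, a point or a joint stands for the part that bears it (a point fixed in the world has none). Each returns a list of dicts, best first, with "confidence" (0 to 1); they miss things now and then, are a little off and sometimes report something else, mostly with a low value. They report only what shows in the picture. A call takes as long as a camera call. They do not tell look-alikes from the thing itself.
- viewer.silhouettes(name, camera): "mask" (400x640 bool, what is visible of it).
- viewer.pinpoint(name, camera): "at" ([x, y, z] in mm, in the coordinates of the camera as it stood for that picture, good to about 4 mm: a listed point, or the origin of a listed thing).
The state is a dict: "t": time; "joints": joint angles; "joint_velocities": joint speeds; "joint_torque": joint torques, N m; "tcp_pos": TCP position; "tcp_rot": TCP orientation; "contact_force": force on the tool from outside, world axes, zero at the start; "wrist_torque": the same for the moment, N m; "grip_width": opening from 0.0 (shut) to 1.0 (fully open).
Only numpy, scipy, OpenCV 4.12 (cv2) and the standard library are available. Lean on these libraries where they do the work, as an engineer would, in place of code of your own. Each camera call takes 0.05 s, during which the arm holds its last target. There are 200 camera calls.

TASK

Get this belt drive ready for its belt: slide the thick steel spacer ring over the upright motor shaft until it sits fully home on the shoulder, and let go of it. Then lift the lid of the sheet-metal belt box by its bar and hold it open at 45 degrees (within 5 degrees); it falls shut if released, so finish while still holding it there with the gripper, so that the trainer can thread the belt. Leave the tape roll, can, thermostat and screwdriver where they are.

Things in the scene. Friction and masses are not known exactly. Their poses are not given: they have to be found in the camera images.
- spacer: loose thick-walled plain steel spacer ring, 40 mm outside diameter, 19 mm bore, 30 mm high, about 0.2 kg, standing on the table with its bore vertical; origin at the centre of its underside, z along the bore
- spacer_mid (a point): the middle of the spacer, on its bore axis, 15 mm above its underside
- motor: fixed dark round motor (92 mm across) standing shaft up on a 110 mm square, 12 mm thick plywood foot; origin on the table under the shaft, z up along the shaft; its housing ends 85 mm above the table, with a shoulder boss 28 mm across from there to 95 mm; a small black terminal box on the housing's +x side
- motor_seat (a point): centre of the shoulder that the spacer must sit on, 95 mm above the table; the shaft, 16 mm in diameter, rises from here 40 mm straight plus a 6 mm tapered tip; z up
- motor_tip (a point): the very top of the motor shaft, 141 mm above the table
- belt_box: fixed grey sheet-metal box, 200 mm along its x, 180 mm along its y, 130 mm high, on a plywood foot, with a pulley inside and a gap under the lid on its right (-y) side; origin on the table under its centre; the lid is hinged along its far (+x) upper edge, and the lifting bar is on the near (-x) side
- belt_lid (a joint): opening angle of the belt box lid in rad: 0 shut (lying flat), 0.785 is 45 degrees, stop at 1.2; the 0.35 to 0.65 kg lid turns freely and falls shut from every angle
- belt_lid_hinge (a point): middle of the lid's hinge line, at the box's far upper edge, 131 mm above the table; the hinge line runs along the box's y axis, and this frame turns with the lid
- belt_lid_bar (a point): middle of the lid's lifting bar: a round steel bar 10 mm in diameter and 110 mm long, parallel to the hinge, held on two arms 40 mm in front of the lid's near edge and free all round; 240 mm from the hinge line and, lid shut, 135 mm above the table (4 mm above the hinge line); the lid sheet itself is 4 mm thick
- tape_roll: loose roll of tape lying flat, 96 mm across with a 76 mm hole, 24 mm high (bystander); origin at the centre of its underside
- can: loose metal can, 72 mm across, 100 mm high (bystander); origin at the centre of its underside
- thermostat: loose white thermostat case lying flat, 85 x 130 x 22 mm (bystander); origin at the centre of its underside
- screwdriver: loose screwdriver lying on the table (bystander); its length is along its x axis, handle towards -x
Not all that is in view belongs to the job. Several things look just like the spacer: the one meant starts farthest from the robot's base.

How it is judged (in metres and radians):
On the way, in this order (a step that is already met when the one before it is completed fails the run):
1. the spacer sits fully home on the motor shaft's shoulder, released (horizontal distance between spacer_mid and motor_seat below 0.004 m and z of spacer_mid in the frame of motor_seat between 0.012 and 0.018 m and angle between the z axis of spacer_mid and the z axis of motor_seat, either way round below 0.08 rad and contact force between the fingers and spacer below 0.1 N), for 0.2 s.
2. the lid is lifted to 45 degrees by the gripper (value of joint belt_lid between 0.698 and 0.873 rad and contact force between the fingers and belt_box above 1 N), for 0.2 s.
At the end, for the whole second after the job is handed in: the gripper's fingers hold the lid (over 1 N) between 40 and 50 degrees open through the last second; the spacer is round the shaft, untouched, its middle within 4 mm of the shaft axis and 12 to 18 mm above the shoulder, square to the shaft within 0.08 rad (all of step 1 and all of step 2); the arm keeps its last pose, push and grip.
It fails at once if the tape roll is moved by more than 30 mm (distance of tape_roll from where it was at the start of the episode above 0.03 m).
It fails at once if the can is moved by more than 30 mm (distance of can from where it was at the start of the episode above 0.03 m).
It fails at once if the thermostat is moved by more than 30 mm (distance of thermostat from where it was at the start of the episode above 0.03 m).
It fails at once if the screwdriver is moved by more than 30 mm (distance of screwdriver from where it was at the start of the episode above 0.03 m).
It also fails if it takes over 58 s, if anything falls off the work surface, if the arm or the gripper's body presses on something with over 40 N, if the wrist force passes 120 N, or if a joint passes its speed limit or range.

## Working session

There is one attempt and no reset: what is moved stays moved. The work goes in short steps, each a Python script; the robot and the scene stay as the last script left them, time stands still between calls to the robot, and variables do not carry over. Pictures are saved under pics/ and viewed, about 8 in all and at most 12, crops included, and the job is handed in when it is done.

```bash
ls; mkdir -p pics; python3 - <<'E'
from cell import robot, grip, kin, viewer
import cv2, numpy as np
for c in ("side","top"):
    im=viewer.read_camera(c); cv2.imwrite(f"pics/{c}0.png",im[:,:,::-1])
    i=viewer.camera_info(c); R=np.array(i["R"]);t=np.array(i["t"])
    print(c,np.array(i["camera_matrix"]).round(1).tolist(),R.round(3).tolist(),t.round(1), "pos",(-R.T@t).round(0))
    for n in ("spacer","spacer_mid","motor_seat","motor_tip","motor","belt_box","belt_lid_hinge","belt_lid_bar","tape_roll","can","thermostat","screwdriver"):
        try:
            for d in viewer.pinpoint(n,c):
                print(n,round(d["confidence"],2),(R.T@(np.array(d["at"])-t)).round(1), (np.array(i["camera_matrix"])@d["at"]/d["at"][2]).round(0)[:2])
        except Exception as e: print(n,e)
o=robot.observe();print(o["t"],o["tcp_rot"],o["tcp_pos"])
E
```

```text
pics
side [[377.2, 0.0, 326.6], [0.0, 377.2, 202.6], [0.0, 0.0, 1.0]] [[0.819, -0.574, -0.023], [-0.32, -0.422, -0.848], [0.477, 0.702, -0.529]] [-414.8  276.1  882.9] pos [   7. -742.  691.]
spacer 0.94 [ 332.  -311.2   -0.7] [343. 341.]
spacer 0.84 [ 402.5 -255.9   -1.3] [353. 311.]
spacer 0.72 [ 441.9 -341.5   -1.6] [390. 326.]
spacer 0.68 [ 439.  -188.3   -3.5] [347. 288.]
spacer_mid 0.83 [ 443.  -342.    15.4] [391. 321.]
spacer_mid 0.73 [ 327.4 -311.1   17.1] [341. 336.]
spacer_mid 0.73 [ 433.4 -185.1   13.7] [345. 283.]
spacer_mid 0.55 [ 404.6 -256.    14.4] [353. 305.]
motor_seat 0.88 [ 620.6 -149.1   92.9] [392. 225.]
motor_tip 0.81 [ 616.5 -144.6  142.8] [391. 210.]
motor 0.92 [ 615.7 -141.3   -4.6] [386. 252.]
belt_box 0.8 [641.7 128.8  -0. ] [337. 207.]
belt_lid_hinge 0.61 [740.2 134.6 127.9] [360. 165.]
belt_lid_bar 0.8 [507.  117.8 136.1] [303. 186.]
tape_roll 0.74 [434.  -68.5  -1.4] [319. 263.]
can 0.7 [ 630.3 -350.6   -1.9] [448. 293.]
can 0.25 [ 619.8 -149.3   94. ] [391. 225.]
thermostat 0.81 [560.7 380.9  -3.4] [280. 186.]
screwdriver 0.57 [362.8 266.2   1.6] [244
[... 947 characters left out ...]
9 [ 4.28e+02 -7.24e+01  3.00e-01] [360. 240.]
belt_box 0.66 [ 6.419e+02  1.319e+02 -3.000e-01] [294. 175.]
belt_lid_hinge 0.57 [742.1 133.5 131.2] [289. 130.]
belt_lid_bar 0.95 [503.2 119.6 135.6] [294. 209.]
belt_lid_bar 0.28 [ 618.1 -139.6  144.3] [385. 167.]
tape_roll 0.57 [ 4.281e+02 -6.960e+01 -1.000e-01] [359. 240.]
tape_roll 0.5 [501.4 118.8 134.1] [294. 210.]
tape_roll 0.33 [643.7 131.9  -2.6] [294. 175.]
can 0.58 [ 627.5 -347.7   -3.3] [442. 176.]
thermostat 0.84 [560.  381.7   1.6] [215. 201.]
screwdriver 0.7 [357.6 260.5   0.6] [252. 265.]
screwdriver 0.16 [ 4.29e+02 -7.28e+01  3.00e-01] [360. 239.]
1.3 [ 0.2855214   1.55185009 -0.28546659] [231.33451447 607.46875912 214.60743673]
```

View pics/side0.png

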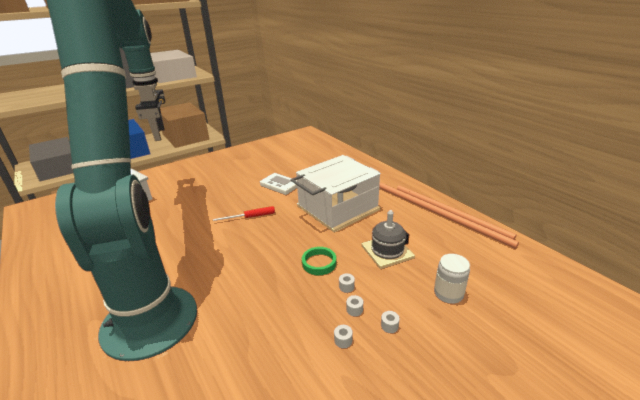

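View pics/top0.png

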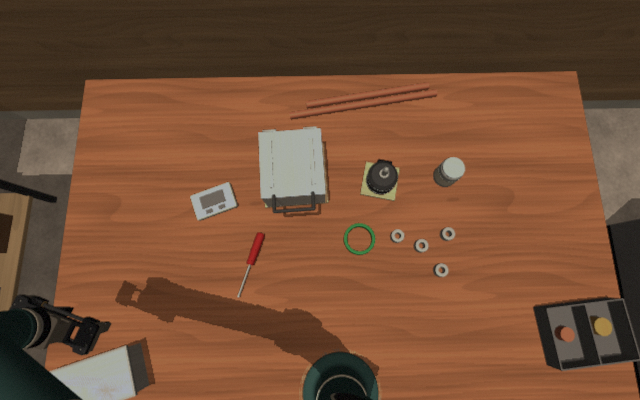

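Look-alikes, side / top pixels:
- (347,283) / (397,236): 476 mm from the base
- (355,306) / (421,245): 480 mm
- (390,321) / (448,234): 558 mm
- (343,336) / (441,270): 453 mm

The farthest, at side (390,321) and top (448,234), is the one meant. The pictures agree with the networks' list, apart from low-confidence confusions on the tape roll and lid. Next I triangulate, check IK and take a close crop.

```bash
cat > h.py <<'E'
from cell import robot, grip, kin, viewer
import cv2, numpy as np
from scipy.spatial.transform import Rotation as Rn
CI={c:viewer.camera_info(c) for c in("side","top")}
K={c:np.array(CI[c]["camera_matrix"]) for c in CI}; R={c:np.array(CI[c]["R"]) for c in CI}; T={c:np.array(CI[c]["t"]) for c in CI}
P={c:K[c]@np.c_[R[c],T[c]] for c in CI}
def proj(X,c): q=P[c]@np.r_[X,1]; return q[:2]/q[2]
def tri(a,b):
    X=cv2.triangulatePoints(P["side"],P["top"],np.array(a,float).reshape(2,1),np.array(b,float).reshape(2,1))[:,0]; return X[:3]/X[3]
def pins(n,c):
    r=[]
    for d in viewer.pinpoint(n,c):
        at=np.array(d["at"]); r.append((d["confidence"],R[c].T@(at-T[c]),(K[c]@at/at[2])[:2]))
    return r
def near(n,X,c):
    return min((p for p in pins(n,c)),key=lambda p:np.linalg.norm(p[1]-X),default=None)
def point(n,X):
    a,b=near(n,X,"side"),near(n,X,"top")
    return tri(a[2],b[2]),a[1],b[1]
def ori(x,y):
    x=np.array(x,float);x/=np.linalg.norm(x);y=np.array(y,float);y-=x*(x@y);y/=np.linalg.norm(y)
    return Rn.from_matrix(np.c_[x,y,np.cross(x,y)]).as_rotvec()
def down(a): return ori([0,0,-1],[np.cos(a),np.sin(a),0])
def take(c,name,box=None,s=1):
    im=viewer.read_camera(c)[:,:,::-1]
    if box: x,y,w,h=box; im=im[y:y+h,x:x+w]
    cv2.imwrite("pics/"+name,cv2.resize(im,None,fx=s,fy=s,interpolation=cv2.INTER_CUBIC)); return im
E
python3 - <<'E'
from h import *
a=take("side","s1.png",(330,190,140,150),4)
b=take("top","t1.png",(340,140,130,120),4)
A=cv2.imread("pics/s1.png");B=cv2.resize(cv2.imread("pics/t1.png"),None,fx=1,fy=1)
B=cv2.copyMakeBorder(B,0,600-B.shape[0],0,0,cv2.BORDER_CONSTANT)
cv2.imwrite("pics/c1.png",cv2.resize(np.hstack([A,B]),None,fx=.74,fy=.74))
def cen(n,c,X):
    best=None
    for d in viewer.silhouettes(n,c):
        ys,xs=np.nonzero(d["mask"]); m=np.array([xs.mean(),ys.mean()])
        e=np.linalg.norm(m-proj(X,c))
        if best is None or e<best[0]: best=(e,m,len(xs))
    return best
X0=[440,-343,15]
s,t=cen("spacer","side",X0),cen("spacer","top",X0);print("spacer mask",s,t,tri(s[1],t[1]))
for n,X in(("spacer_mid",X0),("motor_tip",[617,-144,141]),("motor_seat",[617,-144,95]),("belt_lid_hinge",[741,134,131]),("belt_lid_bar",[505,119,135]),("belt_box",[642,130,0])):
    print(n,[v.round(1) for v in point(n,np.array(X))])
for a in(np.pi/4,-np.pi/4,3*np.pi/4,-3*np.pi/4,0,np.pi/2,-np.pi/2,np.pi):
    print("down",round(a,2),[None if (q:=kin.ik(p,down(a))) is None else np.round(q,2) for p in([440,-343,4],[440,-343,200],[617,-144,98],[617,-144,180])])
for pitch in (0,20,30,45,60,75,90):
  for sg in(1,-1):
    u=np.array([np.cos(.063),np.sin(.063),0]);p=np.radians(pitch)
    o=ori(u*np.cos(p)+[0,0,-np.sin(p)],sg*(u*np.sin(p)+[0,0,np.cos(p)]))
    print("bar",pitch,sg,[None if (q:=kin.ik(x,o)) is None else np.round(q,2) for x in([505,119,135],[575,122,303])])
E
```

```text
spacer mask (np.float64(0.9625407616967161), array([389.32054795, 321.3890411 ]), 365) (np.float64(1.0829690302750685), array([446.57857143, 233.55      ]), 140) [ 440.29370015 -340.10322014   14.11865489]
spacer_mid [array([ 440. , -344.2,   19.4]), array([ 445. , -343.2,   16.2]), array([ 437.9, -343.8,   15.9])]
motor_tip [array([ 615.8, -143.9,  142.1]), array([ 615.6, -141.2,  139.9]), array([ 618. , -145.3,  141.5])]Traceback (most recent call last):
  File "<stdin>", line 17, in <module>
  File "h.py", line 19, in point
    return tri(a[2],b[2]),a[1],b[1]
               ~^^^
TypeError: 'NoneType' object is not subscriptable
```

View pics/c1.png

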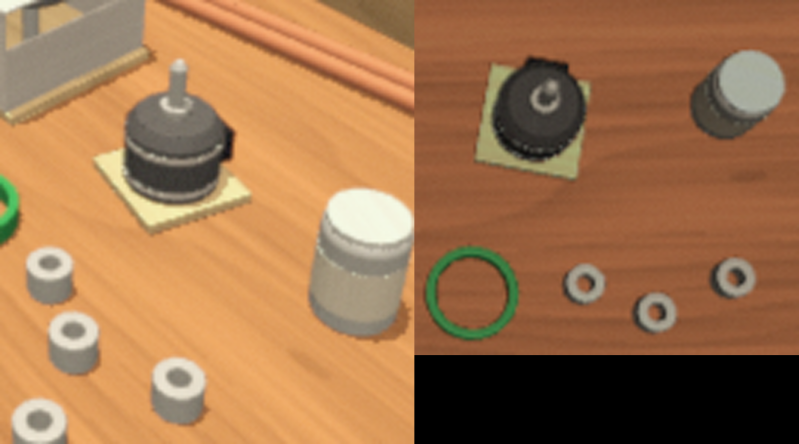

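The crop confirms the choice. The ring at side (390,321) is the isolated, upright one, and the shaft tip is at about side (390,211) and top (386,168). Now the IK checks.

```bash
python3 - <<'E'
from h import *
for n,X in(("belt_lid_hinge",[741,134,131]),("belt_lid_bar",[505,119,135]),("belt_box",[642,130,0])):
    a,b=near(n,np.array(X),"side"),near(n,np.array(X),"top")
    print(n,a and a[1].round(1),b and b[1].round(1),tri(a[2],b[2]).round(1) if a and b else "")
for a in(np.pi/4,-np.pi/4,3*np.pi/4,-3*np.pi/4,0,np.pi/2,-np.pi/2,np.pi):
    print("down",round(a,2),[None if (q:=kin.ik(p,down(a))) is None else np.round(q,2).tolist() for p in([440,-343,4],[440,-343,200],[617,-144,98])])
for pitch in (0,20,30,45,60,75,90):
  for sg in(1,-1):
    u=np.array([np.cos(.063),np.sin(.063),0]);p=np.radians(pitch)
    o=ori(u*np.cos(p)+[0,0,-np.sin(p)],sg*(u*np.sin(p)+[0,0,np.cos(p)]))
    print("bar",pitch,sg,[None if (q:=kin.ik(x,o)) is None else np.round(q,2).tolist() for x in([505,119,135],[575,122,303])])
print(robot.observe()["t"], np.round(robot.observe()["joints"],2))
E
```

```text
belt_lid_hinge [742.5 132.6 131. ] [739.5 132.3 132. ] [740.7 131.9 131.5]
belt_lid_bar [503.3 120.3 135.9] [498.9 116.9 137.4] [499.7 116.3 138.6]
belt_box [644.9 127.8  -2.1] [639.3 127.7  -1.2] [641.3 126.6  -0.9]
down 0.79 [[0.38, 0.63, 0.28, 1.97, -0.3, 0.58, 1.65], [-0.19, 0.49, 1.05, 1.89, -0.49, 1.04, 1.85], [-0.26, 0.64, 0.61, 1.76, -0.45, 0.89, 1.34]]
down -0.79 [[0.24, 0.66, 0.47, 1.98, -0.5, 0.62, 0.25], [-0.07, 0.42, 0.87, 1.89, -0.38, 1.01, 0.17], [-0.32, 0.66, 0.71, 1.77, -0.53, 0.91, -0.17]]
down 2.36 [[0.69, 0.62, -0.11, 1.95, 0.11, 0.58, 2.86], [-0.33, 0.69, 1.35, 1.9, -0.74, 1.18, -2.63], [0.01, 0.58, 0.23, 1.74, -0.17, 0.84, 2.67]]
down -2.36 [[-0.18, 0.97, 1.11, 2.0, -1.11, 0.96, -0.82], [-0.23, 0.53, 1.13, 1.9, -0.55, 1.07, -1.24], [-0.63, 1.04, 1.34, 1.78, -1.08, 1.26, -1.34]]
down 0 [[0.32, 0.64, 0.37, 1.97, -0.39, 0.6, 0.94], [-0.03, 0.4, 0.81, 1.89, -0.35, 1.0, 0.93], [-0.3, 0.65, 0.67, 1.77, -0.5, 0.9, 0.59]]
down 1.57 [[0.26, 0.65, 0.44, 1.98, -0.47, 0.61, 2.58], [-0.23, 0.52, 1.11, 1.9, -0.54, 1.06, 2.68], [-0.15, 0.6, 0.46, 1.76, -0.34, 0.86, 2.02]]
down
[... 588 characters left out ...]
-0.69, -0.05, 0.29, 2.28, 1.03, 0.29, 1.89]]
bar 60 1 [[-1.37, 0.33, 1.13, 2.42, -1.24, 0.17, 0.92], [-0.83, 0.01, 0.49, 2.09, 0.26, 0.55, -0.46]]
bar 60 -1 [[-0.53, 0.19, 0.14, 2.38, 1.09, 0.16, 1.76], [-0.57, 0.02, 0.23, 2.08, 0.26, 0.55, 2.68]]
bar 75 1 [[-0.74, 0.25, 0.45, 2.21, -0.1, 0.45, -0.17], [-0.78, 0.14, 0.54, 1.89, -0.03, 0.87, -0.18]]
bar 75 -1 [[-0.28, 0.25, -0.07, 2.18, 0.2, 0.47, 2.69], [-0.37, 0.14, 0.07, 1.87, 0.06, 0.88, 2.88]]
bar 90 1 [[-0.68, 0.37, 0.46, 2.02, -0.22, 0.81, -0.02], [-0.68, 0.3, 0.52, 1.69, -0.16, 1.2, -0.06]]
bar 90 -1 [[-0.18, 0.36, -0.13, 1.98, 0.07, 0.8, 2.85], [0.6, 0.65, -1.31, 1.6, 0.64, 1.39, 2.42]]
2.1 [-1.25  0.47 -0.01  1.6   0.01  1.07 -0.06]
```

```bash
python3 - <<'E'
from h import *
def st(m):
    o=robot.observe();print(m,round(o["t"],2),np.round(o["tcp_pos"],1),np.round(o["contact_force"],1),round(o["grip_width"]*92,1))
S=np.array([440,-342.5,0.])
robot.servo_line([231,607,300],feed=200)
robot.movep(S+[0,0,250],down(np.pi/4));st("above")
grip(.7,25)
robot.servo_line(S+[0,0,60],feed=200)
robot.servo_line(S+[0,0,5],feed=80);st("down")
grip(0.0,25);st("grip1")
grip(.7)
robot.servo_line(S+[0,0,50],feed=150)
robot.movep(S+[0,0,50],down(-np.pi/4));
robot.servo_line(S+[0,0,5],feed=80)
grip(0.0,30);st("grip2")
robot.servo_line(S+[0,0,60],feed=150);st("lift")
a=take("side","s2.png",(330,190,140,150),4)
E
```

```text
above 6.07 [ 440.6 -341.8  250. ] [-0.3 -0.1 -0.3] 92.0
down 8.57 [ 440.1 -342.7    5. ] [-0.8 -0.3 -0.2] 64.1
grip1 9.07 [ 440.4 -342.5    5.4] [-0.5  0.9  2.8] 39.1
grip2 12.43 [ 440.1 -342.4    5.3] [-0.9  1.1  2.5] 39.3
lift 12.94 [ 440.  -342.    59.7] [ 0.4  0.3 -3.4] 39.1
```

View pics/s2.png

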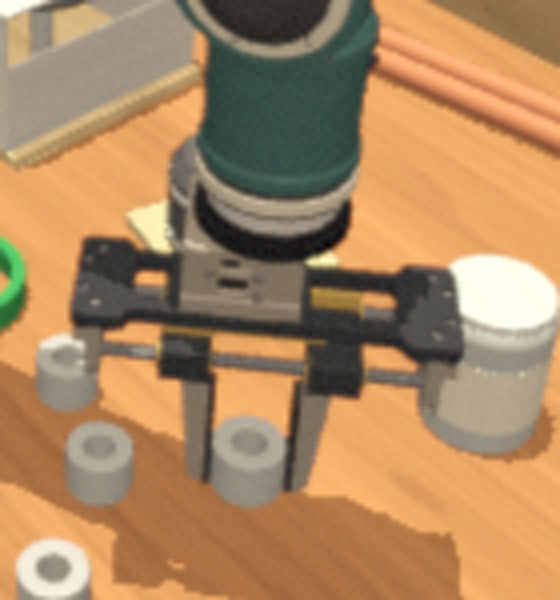

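```bash
python3 - <<'E'
from h import *
robot.servo_line([440,-342,165],feed=250)
M=np.array([616,-144,0.])
robot.servo_line(M+[0,0,157],feed=250); robot.hold(.2)
o=robot.observe();print(o["t"],np.round(o["tcp_pos"],1),np.round(o["contact_force"],1))
X=np.array(o["tcp_pos"])+[0,0,10]
im=take("side","s3.png",(330,150,120,120),5)
for c in("side","top"):
    viewer.read_camera(c)
    a=near("spacer_mid",X,c); print(c,"spacer pix",a and a[2].round(1),"expected",proj(X,c).round(1))
    for n,z in(("motor_tip",141),("motor_seat",95)):
        a=near(n,M+[0,0,z],c); print(c,n,a and (a[0],a[2].round(1)),"expected",proj(M+[0,0,z],c).round(1))
E
```

```text
14.9667 [ 615.3 -145.3  157.3] [ 0.2  0.9 -2.1]
side spacer pix [391.9 202. ] expected [391.1 202.1]
side motor_tip (0.69, array([390.7, 210.1])) expected [390.2 210.2]
side motor_seat (0.94, array([389.9, 226.5])) expected [389.1 224.4]
top spacer pix [397.  235.8] expected [388.2 165.4]
top motor_tip None expected [386.2 168. ]
top motor_seat None expected [383.8 172.5]
```

View pics/s3.png

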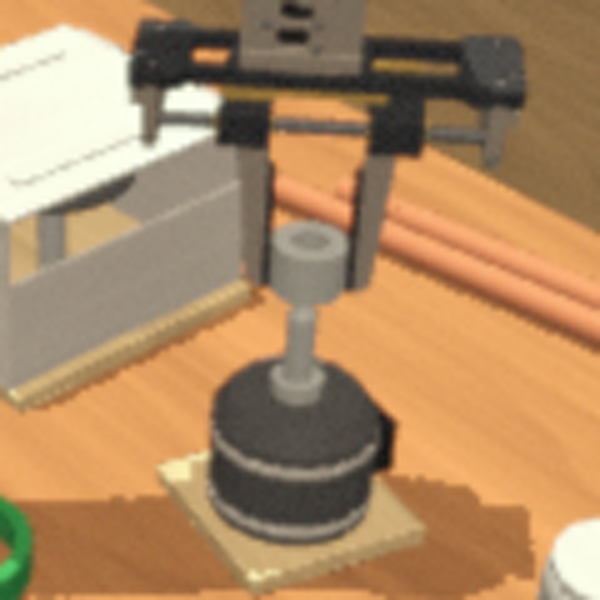

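Ring held level above the tip. In this crop the ring axis is at about 310, and the shaft axis extrapolates to about 305, so there may be around 1 px of offset. I'll measure the edges at sub-pixel level.

```bash
python3 - <<'E'
from h import *
im=viewer.read_camera("side").astype(int)
sat=im.max(2)-im.min(2)   # grey metal = low saturation
for r in list(range(198,211))+list(range(211,226,1)): print(r,sat[r,380:402].tolist())
o=robot.observe();print(o["tcp_pos"])
E
```

```text
198 [30, 33, 22, 14, 21, 22, 24, 23, 22, 22, 18, 21, 18, 21, 20, 21, 23, 24, 24, 21, 15, 24]
199 [31, 32, 19, 11, 18, 22, 23, 22, 23, 23, 21, 23, 22, 22, 19, 22, 23, 23, 23, 15, 10, 29]
200 [33, 29, 19, 10, 15, 18, 20, 25, 23, 22, 22, 24, 23, 24, 22, 23, 22, 22, 21, 12, 13, 28]
201 [32, 29, 17, 11, 19, 20, 21, 20, 21, 22, 23, 24, 24, 21, 22, 22, 20, 22, 21, 11, 15, 29]
202 [29, 31, 16, 10, 18, 19, 20, 20, 19, 23, 20, 20, 21, 23, 24, 21, 21, 20, 17, 12, 15, 29]
203 [31, 28, 17, 10, 18, 17, 20, 21, 21, 21, 21, 20, 20, 21, 21, 21, 20, 22, 17, 11, 13, 31]
204 [30, 28, 17, 11, 17, 18, 20, 21, 22, 21, 20, 21, 18, 22, 21, 23, 21, 19, 20, 10, 16, 28]
205 [36, 34, 17, 13, 17, 18, 23, 20, 20, 22, 21, 19, 20, 20, 19, 18, 19, 19, 18, 11, 21, 31]
206 [61, 60, 41, 36, 19, 20, 20, 22, 22, 21, 22, 22, 19, 19, 18, 19, 17, 18, 15, 9, 24, 30]
207 [85, 91, 96, 103, 49, 22, 20, 20, 22, 21, 19, 20, 21, 21, 20, 20, 19, 20, 32, 42, 39, 48]
208 [84, 101, 127, 126, 92, 45, 23, 19, 20, 22, 22, 22, 20, 21, 20, 20, 20, 38, 96, 111, 100, 112]
209 [95, 101, 114, 130, 123, 92, 51, 35, 24, 23, 19, 22, 21, 21, 21, 28
[... 1051 characters left out ...]
23, 21, 21, 20, 43, 122, 132, 135, 132, 133, 133, 135, 133, 135]
220 [136, 136, 133, 134, 130, 120, 95, 40, 21, 22, 20, 22, 58, 122, 132, 134, 132, 134, 135, 134, 135, 133]
221 [132, 109, 100, 70, 56, 49, 36, 22, 19, 20, 19, 20, 32, 76, 113, 129, 132, 131, 134, 135, 132, 132]
222 [77, 54, 43, 25, 18, 16, 18, 19, 19, 21, 19, 21, 19, 29, 55, 69, 86, 116, 129, 136, 135, 135]
223 [22, 15, 10, 15, 16, 22, 22, 20, 19, 22, 22, 20, 20, 19, 16, 16, 28, 56, 99, 126, 134, 133]
224 [11, 10, 9, 14, 20, 23, 22, 18, 20, 21, 19, 21, 21, 22, 19, 13, 9, 16, 44, 81, 115, 130]
225 [11, 8, 11, 13, 19, 22, 23, 19, 21, 20, 21, 20, 22, 24, 22, 15, 11, 11, 13, 26, 62, 116]
[ 615.9820582  -143.95919301  156.99403791]
```

```bash
cat > desc.py <<'E'
from h import *
def descend(xy,z0,z1,step=3,lim=10,feed=40):
    o=robot.observe();b=np.array(o["contact_force"]);z=z0
    while z>z1:
        z=max(z-step,z1); robot.servo_line([xy[0],xy[1],z],feed=feed)
        o=robot.observe();f=np.array(o["contact_force"])-b
        if np.linalg.norm(f)>lim or z==z1 or int(z)%5==0: print(round(o["t"],2),z,np.round(o["tcp_pos"],1),f.round(1))
        if np.linalg.norm(f)>lim: return z,f
    return z,f
E
python3 - <<'E'
from desc import *
xy=(615.3,-143.5)
robot.servo_line([*xy,156],feed=30);robot.hold(.3)
print(descend(xy,156,103))
E
```

```text
16.52 150 [ 615.1 -143.4  149.7] [ 0.6 -0.4  0.3]
17.77 135 [ 615.1 -143.4  134.8] [-0.7 -0.5  0.2]
19.02 120 [ 615.2 -143.4  119.8] [ 0.3 -1.3  0.1]
20.27 105 [ 615.1 -143.4  104.8] [-1.2 -0.7  0.5]
20.52 103 [ 615.2 -143.4  102.9] [-0.2 -0.1  0.4]
(103, array([-0.20002695, -0.06545942,  0.41695748]))
```

```bash
python3 - <<'E'
from desc import *
xy=(615.3,-143.5)
print(descend(xy,103,99.5,step=.7,lim=5,feed=20))
grip(.6);robot.hold(.1)
robot.servo_line([*xy,200],feed=200)
take("side","s4.png",(330,150,120,120),5)
c=near("spacer_mid",np.array([616,-144,110]),"side");print(c, proj([616,-144,110],"side"))
c=near("belt_lid_bar",np.array([503,118,136]),"side");print(c)
print(robot.observe()["t"],np.round(robot.observe()["joints"],2))
u=np.array([np.cos(.063),np.sin(.063),0])
for pitch in(60,65,70,75):
    p=np.radians(pitch);o=ori(u*np.cos(p)+[0,0,-np.sin(p)],(u*np.sin(p)+[0,0,np.cos(p)]))
    print("bar",pitch,[None if (q:=kin.ik(x,o)) is None else np.round(q,2).tolist() for x in([503,118,135],[503,118,215],[575,122,303])])
E
```

```text
21.27 100.89999999999999 [ 615.3 -143.5  100.8] [-0.4 -0.8 -0.4]
21.52 100.19999999999999 [ 615.4 -143.5  100.4] [-1.  -0.4  1.9]
21.77 99.5 [ 615.4 -143.6  100.3] [-2.   0.7  6.7]
(99.5, array([-1.95085979,  0.70312819,  6.66444671]))
(0.48, array([ 619.47053256, -143.68316354,  108.43067791]), array([390.32236014, 219.8114534 ])) [389.49212376 219.82454024]
(0.83, array([503.75520247, 120.16764431, 138.50780504]), array([301.83899981, 184.88988041]))
23.0917 [-0.44  0.57  0.87  1.71 -0.48  1.1  -0.2 ]
bar 60 [[-1.37, 0.32, 1.13, 2.43, -1.24, 0.16, 0.92], [-1.12, -0.02, 0.73, 2.35, 0.52, 0.35, -0.77], [-0.93, -0.0, 0.6, 2.1, 0.26, 0.55, -0.46]]
bar 65 [[-1.1, 0.24, 0.81, 2.36, -0.28, 0.2, -0.01], [-1.0, 0.02, 0.64, 2.28, 0.27, 0.44, -0.52], [-1.1, 0.04, 0.8, 2.04, 0.12, 0.65, -0.31]]
bar 70 [[-1.07, 0.26, 0.81, 2.3, -0.32, 0.34, 0.04], [-1.1, 0.06, 0.78, 2.22, 0.09, 0.54, -0.33], [-1.1, 0.1, 0.85, 1.97, -0.01, 0.76, -0.19]]
bar 75 [[-1.02, 0.29, 0.79, 2.23, -0.33, 0.47, 0.06], [-1.1, 0.11, 0.83, 2.16, -0.04, 0.65, -0.19], [-1.06, 0.16, 0.86, 1.91, -0.1, 0.88, -0.1]]
```

View pics/s4.png

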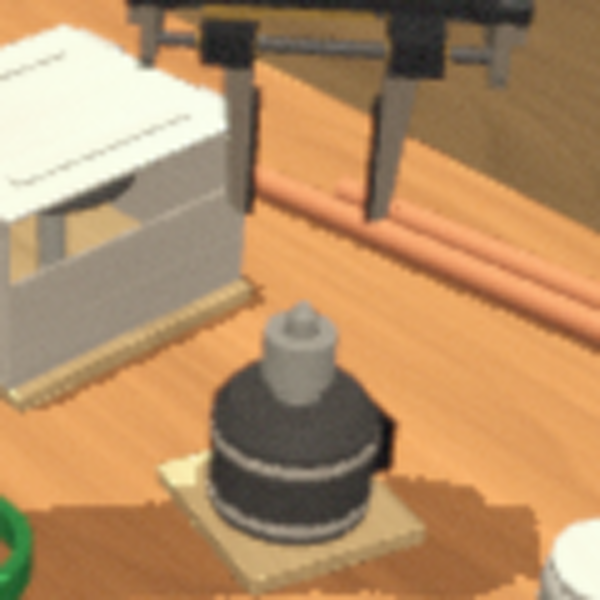

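Ring seated: contact came at TCP z 100.3, which puts the ring's underside at 95, and the shaft tip shows through the bore at crop (302,315). Next is the lid.

```bash
cat > lid.py <<'E'
from h import *
u=np.array([np.cos(.06),np.sin(.06),0]);B=np.array([502.5,119,135.]);Z=np.array([0,0,1.])
H=B+240*u-4*Z
def pose(th,pitch,back=17):
    p=np.radians(pitch);d=u*np.cos(p)-Z*np.sin(p)
    b=H+u*(-240*np.cos(th)+4*np.sin(th))+Z*(240*np.sin(th)+4*np.cos(th))
    return b+d*back,ori(d,u*np.sin(p)+Z*np.cos(p))
def st(m):
    o=robot.observe();print(m,round(o["t"],2),np.round(o["tcp_pos"],1),np.round(o["contact_force"],1),round(o["grip_width"]*92,1));return o
E
python3 - <<'E'
from lid import *
for th,pi in((0,85),(.3,76),(.785,65)): print(kin.ik(*pose(th,pi)))
robot.servo_line([615.3,-143.5,250],feed=250)
robot.movep(*pose(0,85,-80));grip(.24,20);robot.hold(.2);st("app")
robot.servo_line(pose(0,85,-15)[0],feed=120);robot.hold(.1)
f0=np.array(st("pre")["contact_force"])
for b in(-5,3,10,17):
    robot.servo_line(pose(0,85,b)[0],feed=50)
    f=np.array(robot.observe()["contact_force"])-f0
    if np.linalg.norm(f)>8: print("contact",b,f);break
st("at bar")
take("side","s5.png",(260,130,160,120),5)
E
```

```text
[-0.89292889  0.39399506  0.70819812  2.10626243 -0.38423661  0.67753995
  0.1198684 ]
[-1.05005566  0.21349156  0.82112194  2.13942794 -0.18572225  0.62195869
 -0.06077997]
[-1.10344342  0.0827874   0.8358192   2.04445253  0.05552606  0.61587235
 -0.26102514]
app 25.4 [495.5 118.6 214.7] [0.6 0.1 0.1] 22.0
pre 26.19 [501.8 119.  150.7] [-0.7 -0.4 -0.5] 22.1
at bar 27.43 [503.7 119.  117.7] [ 0.8  0.3 -0.3] 21.8
```

View pics/s5.png

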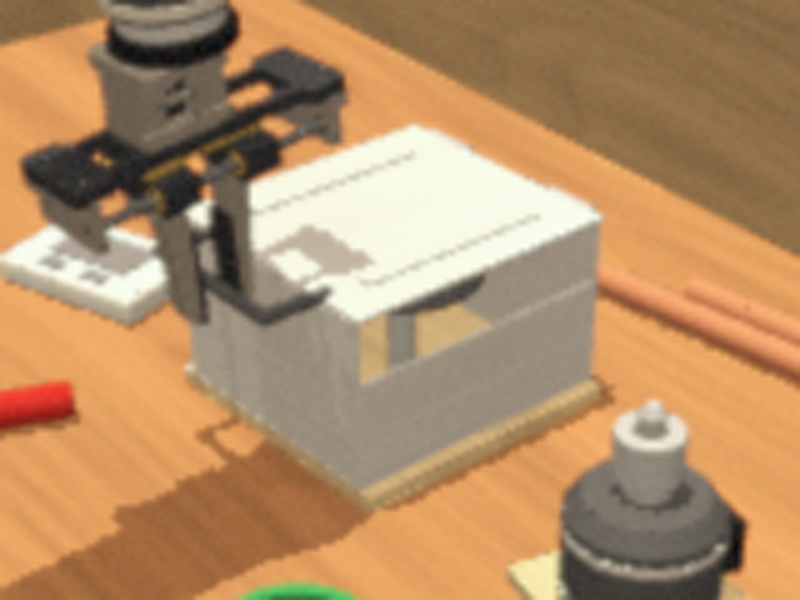

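The fingers straddle the bar at crop (230,285), one of them in the gap before the lid, and no contact is felt. Now grip and lift.

```bash
python3 - <<'E'
from lid import *
grip(0.0,25);o=st("grip")
if o["grip_width"]*92>7:
    f0=np.array(o["contact_force"])
    for k,th in enumerate(np.linspace(0,.785,11)[1:]):
        p,r=pose(th,85-20*th/.785); robot.servo_line(p,feed=50,rotation=r)
        o=robot.observe();f=np.array(o["contact_force"])
        print(round(th,2),round(o["t"],2),np.round(o["tcp_pos"]-p,1),f.round(1),round(o["grip_width"]*92,1))
        if np.linalg.norm(f)>50: print("STOP");break
    robot.hold(.4);st("end")
    for n,X in(("belt_lid_hinge",H),("belt_lid_bar",pose(.785,65,0)[0])):
        for c in("side","top"):
            viewer.read_camera(c);a=near(n,X,c);print(n,c,a and (round(a[0],2),a[1].round(1)),X.round(1))
    take("side","s6.png",(230,60,220,190),3.5)
    c=near("spacer_mid",np.array([615.5,-143.7,110]),"side");print(c,proj([615.5,-143.7,110],"side"))
E
```

```text
grip 27.83 [503.6 119.1 118.1] [-1.3  0.1  1.4] 9.1
0.08 28.36 [-0.4 -0.   0.1] [-2.  -0.3 -2.7] 9.1
0.16 28.89 [-0.6 -0.1  0.1] [-4.3 -0.8 -1.4] 8.8
0.24 29.43 [-1.  -0.1 -0.1] [-6.2  0.1 -0.2] 9.1
0.31 29.96 [-1.5 -0.1 -0.3] [-8.6 -1.1  1.1] 8.9
0.39 30.49 [-2.3 -0.2 -0.7] [-10.8  -0.9   2.2] 9.3
0.47 31.02 [-3.2 -0.3 -1.1] [-14.6  -1.6   5.1] 9.1
0.55 31.56 [-3.8 -0.4 -1.3] [-20.6  -2.8   9.5] 9.1
0.63 32.09 [-3.3 -0.3 -0.8] [-23.4  -2.8  14.2] 9.4
0.71 32.62 [-1.8 -0.3  0.4] [-23.1  -3.7  18.9] 9.3
0.78 33.17 [ 0.4 -0.2  1.9] [-17.9  -3.   15.7] 8.9
end 33.57 [582.9 123.6 289.9] [-17.4  -3.2  16.6] 8.5
belt_lid_hinge side (0.78, array([742.9, 132.7, 129.9])) [742.1 133.4 131. ]
belt_lid_hinge top (0.57, array([740.2, 132.8, 135.2])) [742.1 133.4 131. ]
belt_lid_bar side None [575.4 123.4 303.5]
belt_lid_bar top (0.9, array([577.8, 122.1, 306.7])) [575.4 123.4 303.5]
(0.72, array([ 620.93562951, -146.25511973,  111.6320108 ]), array([391.46173567, 219.08024597])) [389.27825327 219.83736927]
```

View pics/s6.png

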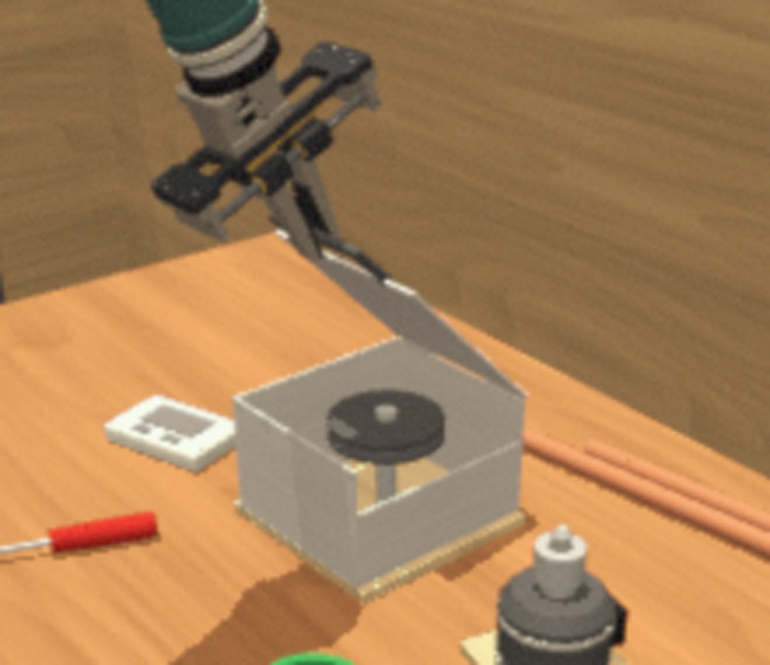

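```bash
python3 - <<'E'
from lid import *
robot.hold(.5);st("still")
v=np.array([-u[1],u[0],0])
corner=[230+413/3.5,60+292/3.5]; print("seen",np.round(corner,1),"hinge end",proj(H-90*v,"side").round(1),"seen",[380,172.3])
for d in(38,40,42,45,48,50,52):
    t=np.radians(d);print(d,proj(H-90*v+200*(-u*np.cos(t)+Z*np.sin(t)),"side").round(1),"bar top",proj(pose(t,65,0)[0],"top").round(1))
viewer.read_camera("top")
print([p[2].round(1) for p in pins("belt_lid_bar","top")])
E
```

```text
still 34.57 [582.9 123.6 289.9] [-17.2  -2.5  17. ] 9.4
seen [348.  143.4] hinge end [379.8 173.5] seen [380, 172.3]
38 [342.  151.5] bar top [288.  176.7]
40 [343.2 149.3] bar top [287.6 173.8]
42 [344.4 147.1] bar top [287.2 170.9]
45 [346.4 143.9] bar top [286.6 166.3]
48 [348.4 140.8] bar top [286.1 161.6]
50 [349.9 138.8] bar top [285.7 158.3]
52 [351.3 136.8] bar top [285.3 154.9]
[array([286.3, 165.5])]
```

The checks agree on 45 to 46.5°, steady and gripped, so I'm handing in.

```bash
python3 -c "
from cell import robot
print(robot.job_done()); print(robot.observe()['t'])"
```

```text
the job is handed in; nothing more can be done
None
the job is handed in; nothing more can be done
```

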